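# Unscrew the oil filler cap of the pill-cutting roller and lay it in the celadon bowl

### The arm

A 6-joint arm with a two-finger parallel gripper is mounted at the origin on the work surface. World frame = base frame: x ahead of the robot, y to its left, z up, the work surface at z = 0. Lengths are in m, angles in rad, forces in N, time in s.
With the tool pointing down it reaches from about 0.4 to 0.825 m from the base axis. Payload 7 kg.
Tool frame: the origin (TCP) lies on the centre line of the jaws, within the pads' length; the fingertips stand 22 mm ahead of it and the grasp point (between the pads) lies 3 mm ahead of it; z points along the fingers, y is the line along which they close (so a half turn about z gives the same grasp; the last joint's range is limited). The gripper opens to 88 mm and grips with 3 to 60 N. Pads are 19 mm wide; open, the fingers measure 130 mm over their backs; the gripper's body (78 mm by 193 mm) begins 47 mm behind the grasp point.
Start: joints at [-0.878, 0.359, 0.012, 0, -1.224, -0.288], TCP at [0.266, -0.62, 0.249] pointing down, gripper open.
Joint ranges: [-3.07, 3.07], [-1.43, 2.12], [-1.02, 1.25], [-3.03, 1.67], [-3.05, -0], [-3.03, 3.03]. Speed limits (rad/s): [2.39, 2.39, 3.01, 3.14, 3.14, 3.14].

### API

Orientations are given as [roll, pitch, yaw] about the fixed x, y, z axes, in that order (R = Rz(yaw) Ry(pitch) Rx(roll)).
In Python, from workcell import ctrl, camera gives the robot as it stands.
- The arm moves only by the tool drive_tool, never from a script. Its argument "steps" is a list of rows, each an object of numbers: "dx", "dy", "dz": the shift along the world's x, y, z in cm; "spin": the turn about the world's z in rad. In form: [{"dx": .., "dy": .., "dz": .., "spin": ..}, ...]. A call has exactly 8 rows; each row is the pose to reach, as a shift and turn from the pose commanded when the call began; what a row does not reach only later rows make up. A row lasts 1/8 s, in which the tool goes at most 62.5 mm and 10.7 degrees, less where a joint would pass 70% of its speed; a pose out of reach is approached as far as the arm can. A call with a gripper value outside its range is refused whole. "hand" is the gripper's target within -1 to 1 (shut at 1, half-way at 0, fully open at -1), set as the call begins (left out, the last holds). The fingers move at their own pace and stop on an object; "squeeze" is the grip in N (left out, the last holds). Time passes only in rows, so rows that repeat a pose let the fingers close, or fill a call up. It gives the time, the measured TCP pose, the force, the opening and the grip force at its end, in the units of the state.
- ctrl.get_state(): the state, without advancing time (a new reading comes with each control period).
- camera(name): name is "scene" or "top" or "wrist"; returns a dict with "frame" (400x640x3 uint8, red, green, blue), "mtx" (3x3 intrinsics, pixels), "rvec" (rotation vector, rad) and "tvec" (3), from world to camera coordinates, as OpenCV has them; the wrist camera has in their place "hand_eye" (4x4, takes a point from camera to tool coordinates, whose origin is the TCP and whose axes are the flange's). Camera axes: x right, y down, z forward; pixel columns grow to the right and rows downward; lengths in m; the calibration is good to about 2 mm. A picture is of the moment at which its call begins: read the wrist's pose just before it. There is no depth.
- ctrl.sign_off(): hands the job in; it is judged then, once.
The state is a dict: "clock": time; "joint_positions": joint angles; "dq": joint speeds; "tau": joint torques, N m; "position": TCP position; "orientation": TCP orientation; "force": force on the tool from outside, world axes, zero at the start; "ft_torque": the same for the moment, N m; "grip_width": finger opening in m; "finger_force": force on a finger pad.
Only numpy, scipy, OpenCV 4.12 (cv2) and the standard library are available. Lean on these libraries where they do the work, as an engineer would, in place of code of your own. Each camera call takes 0.05 s, during which the arm holds its last target. There are 200 camera calls.

### The job

The gear case of the pill-cutting machine is due for oil: unscrew its brass filler cap gently, without forcing the thread, keep hold of it as it comes free, and set it down softly, crown up, in the celadon bowl so that no oil gets on the counter. Leave the bowl and everything else where they stand.

Things in the scene. Friction and masses are not known exactly. Their poses are not given: they have to be found in the camera images.
- machine: pill-cutting machine fixed to the counter: black iron base plate 125 x 210 x 12 mm, two grooved brass rollers along y, at its +y end an iron gear case 92 x 62 mm, top 72 mm above the counter, with a 42 mm brass knob on its +y side. Origin under the plate's centre, z up. The filler stands on the gear case, upright axis at (0, 66) mm here; all else is no higher than the case
- neck_top (a point): centre of the top rim of the brass filler neck, 106 mm above the counter, on which the cap rests when screwed down. Upright tube, core 22 mm, 26 mm tall, with a coarse, steep outside quick thread of 28 mm diameter. Right-hand: counter-clockwise seen from above unscrews. The cap climbs as it turns, by a pitch that is not given (find it by feel), and comes free after rather more than one full turn
- neck_foot (a point): foot of the neck, where it stands on an iron boss of 34 mm diameter and 8 mm height on top of the gear case. The thread has about 1 mm of play up and down, 0.7 mm sideways. It is soft brass, spoiled by a load of over about 20 N between cap and neck: pulling, pressing, pushing sideways, or holding the cap at one height while turning it
- cap_mid (a point): centre of the brass screw cap, half-way up, z along its axis, crown up. Round, 45 mm tall: fluted head of 40 mm diameter (upper 20 mm) over a hollow skirt of 36 mm (lower 25 mm). Grip it by the head, whose middle is 12.5 mm above this point, at any yaw. 0.12 to 0.2 kg. Screwed down, this point lies 2.5 mm below the height of neck_top, the skirt's edge 9 mm above the gear case
- bowl_in (a point): centre of the flat inner floor of the pale celadon bowl, 8 mm above the counter. The floor is about 104 mm across; the bowl is round, open, 152 mm wide at the rim, 40 mm tall, wall 4 mm, 0.5 kg, loose on the counter. It stands to the left or the right of the machine, the canister on the other side
- canister: pewter canister with a lid and a small lid knob, round, 87 mm diameter, 139 mm tall, standing loose; origin at the centre of its underside. Not to be moved
- spatula: flat bone spatula, 180 x 24 x 5 mm, lying along its x axis beyond the machine; origin under its middle. Not to be moved
- tallies: bamboo holder with tally sticks, round, 68 mm diameter, 105 mm tall (sticks to about 165 mm), standing loose beyond the machine; origin at the centre of its underside. Not to be moved

How it is judged:
By the outcome, as a careful person would: the job done as asked, in the order asked, and still so for the second after the job is handed in, with the robot touching nothing.
It also fails if it takes over 72 s, if anything falls off the work surface, if the arm or the gripper's body presses on something with over 40 N, if the wrist force passes 120 N, or if a joint passes its speed limit or range.

## Working session

There is one attempt and no reset: what is moved stays moved. The work goes in short steps, Python scripts to look and compute and a tool call to move; the robot and the scene stay as the last step left them, time stands still between calls to the robot, and variables do not carry over. Pictures are saved under pics/ and viewed, at most 12 in all, crops included, and the job is handed in when it is done.

Besides the shell and the picture viewer there is one more tool, called after ">>>" by a JSON object that holds its "api" and its "payload". drive_tool: Moves the arm, as the interface text tells. Its arguments: {"type":"object","properties":{"steps":{"type":"array"},"hand":{"type":"number"},"squeeze":{"type":"number"}},"required":["steps"]}

```bash
mkdir -p pics
python3 - <<'E'
from workcell import ctrl,camera
import cv2,numpy as np
s=ctrl.get_state();print(s)
for n in("scene","top"):
    c=camera(n);cv2.imwrite(f"pics/{n}0.png",c["frame"][:,:,::-1]);np.savez(f"pics/{n}0.npz",**c)
    R=cv2.Rodrigues(np.array(c["rvec"],float))[0];print(n,c["mtx"],(-R.T@np.ravel(c["tvec"])))
E
```

```text
{'clock': 0.0, 'joint_positions': array([-8.77884299e-01,  3.59375482e-01,  1.10617917e-02, -3.50770609e-04,
       -1.22409879e+00, -2.88119013e-01]), 'dq': array([-0.0003544 , -0.00052373,  0.00187158, -0.00091229, -0.0025392 ,
        0.0003822 ]), 'tau': array([ 1.02642527e-03, -5.82721782e+01,  2.93051291e+01,  6.99727848e+00,
        6.74785028e-03, -1.34798138e-04]), 'position': array([ 0.26564558, -0.62003683,  0.2476312 ]), 'orientation': array([ 3.13994941e+00, -1.43117741e-04, -2.73691898e+00]), 'force': array([-0.07113963,  0.40439272, -0.26236665]), 'ft_torque': array([0.05506535, 0.01802016, 0.05076702]), 'finger_force': 0.0, 'grip_width': 0.08779081006671965}
scene [[394.77013895   0.         316.05118213]
 [  0.         394.77013895 200.3268449 ]
 [  0.           0.           1.        ]] [1.06893855 0.3106893  0.92180367]
top [[404.27029639   0.         320.37092133]
 [  0.         404.27029639 189.30724392]
 [  0.           0.           1.        ]] [0.53036801 0.00132064 1.1926741 ]
```

View pics/scene0.png

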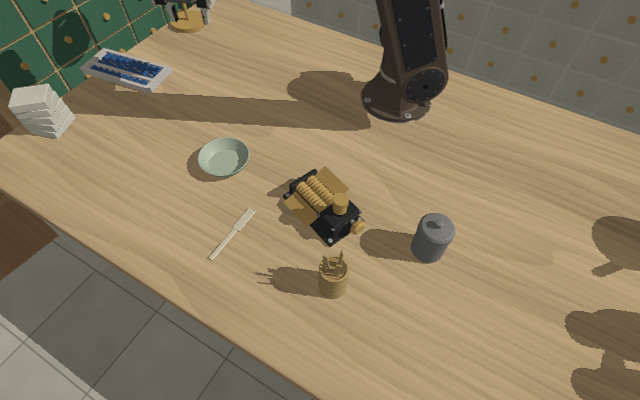

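View pics/top0.png

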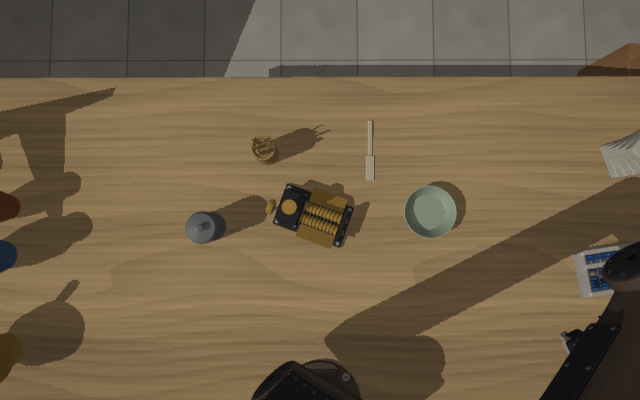

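The cap's brass head is at about (289,207) in the top view and (341,203) in the scene view. The bowl is at (430,212) top, on the robot's right (-y). The canister is on the left, with the tallies and spatula beyond.

```bash
cat > h.py <<'E'
import cv2,numpy as np
def ray(c,uv):
    R=cv2.Rodrigues(np.array(c["rvec"],float))[0];t=np.ravel(c["tvec"])
    p=cv2.undistortPoints(np.array([[uv]],float),c["mtx"],None).ravel()
    return -R.T@t, R.T@np.r_[p,1]
def onz(c,uv,z):
    o,d=ray(c,uv);return o+d*(z-o[2])/d[2]
def px(c,P):
    return cv2.projectPoints(np.array([P],float),np.array(c["rvec"],float),np.array(c["tvec"],float),c["mtx"],None)[0].ravel()
def blob(f,lo,hi,box):
    x0,y0,x1,y1=box
    m=cv2.inRange(cv2.cvtColor(f[y0:y1,x0:x1],cv2.COLOR_RGB2HSV),lo,hi)
    n,l,s,_=cv2.connectedComponentsWithStats(m)
    return [(s[i]+[x0,y0,0,0,0],(lambda q:(np.array(q[0])+[x0,y0],np.array(q[1])))(cv2.minEnclosingCircle(np.argwhere(l==i)[:,::-1].astype(np.float32)))) for i in range(1,n) if s[i][4]>40]
E
python3 - <<'E'
from h import *
T=dict(np.load("pics/top0.npz"));S=dict(np.load("pics/scene0.npz"))
print("cap");
for b in blob(T["frame"],(10,100,90),(30,255,255),(272,182,304,225)): print(b, onz(T,b[1][0],.126))
print("bowl")
for b in blob(T["frame"],(40,15,60),(100,120,255),(395,175,470,250)): print(b, onz(T,b[1][0],.04))
for b in blob(S["frame"],(40,15,60),(100,120,255),(185,125,260,190)):
    s=b[0];print(b,onz(S,s[:2]+s[2:4]/2,.03))
print("scene cap")
for b in blob(S["frame"],(10,100,90),(30,255,255),(325,185,360,225)): print(b)
a=cv2.resize(T["frame"][165:265,180:480],None,fx=2.6,fy=2.6,interpolation=cv2.INTER_CUBIC)
b=cv2.resize(S["frame"][150:250,260:380],None,fx=3,fy=3,interpolation=cv2.INTER_CUBIC)
o=np.zeros((580,790,3),np.uint8);o[:260,:780]=a;o[270:570,:360]=b
cv2.imwrite("pics/crop.png",o[:,:,::-1])
E
```

```text
cap
(array([272, 182,  32,  26, 286]), (array([287.5, 194.5]), array(19.91240692))) [0.58638039 0.08194848 0.126     ]
(array([282, 199,  15,  16, 178]), (array([288.69387817, 206.45918274]), array(7.57277441))) [0.55480038 0.07883104 0.126     ]
bowl
(array([ 404,  186,   53,   52, 2093]), (array([430.13882446, 211.6557579 ]), array(26.14715004))) [ 0.53953226 -0.31803215  0.04      ]
(array([ 198,  138,   51,   39, 1527]), (array([223., 156.]), array(25.17945671))) [ 0.54054298 -0.31797987  0.03      ]
scene cap
(array([325, 185,  24,  30, 585]), (array([335.42409229, 198.3729372 ]), array(16.95584106)))
```

View pics/crop.png

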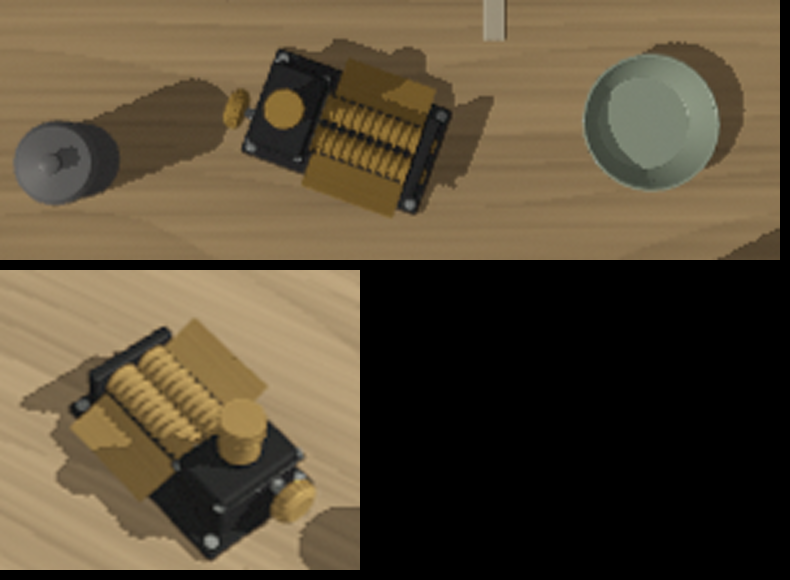

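>>> {"api": "drive_tool", "payload": {"steps": [{"dx": 2,"dy": 4.8,"dz": 0,"spin": 0},{"dx": 4.2,"dy": 10,"dz": 0,"spin": 0},{"dx": 6.4,"dy": 15.4,"dz": 0,"spin": 0},{"dx": 8.6,"dy": 20.8,"dz": 0,"spin": 0},{"dx": 10.8,"dy": 26.2,"dz": 0,"spin": 0},{"dx": 13,"dy": 31.6,"dz": 0,"spin": 0},{"dx": 15.2,"dy": 37,"dz": 0,"spin": 0},{"dx": 17.4,"dy": 42,"dz": 0,"spin": 0}], "hand": -1, "squeeze": 8}}

```text
clock: 1.1
position: [0.44, -0.1985, 0.2486]
orientation: [3.142, 0.0, -2.736]
force: [0.6, -0.0, -0.2]
grip_width: 0.0877
finger_force: 0.0
```

>>> {"api": "drive_tool", "payload": {"steps": [{"dx": 2,"dy": 5,"dz": 0,"spin": 0},{"dx": 4.2,"dy": 10,"dz": 0,"spin": 0},{"dx": 6.4,"dy": 15.4,"dz": 0,"spin": 0},{"dx": 8.6,"dy": 20.8,"dz": 0,"spin": 0},{"dx": 10.5,"dy": 25,"dz": 0,"spin": 0},{"dx": 11.5,"dy": 27.8,"dz": 0,"spin": 0},{"dx": 11.5,"dy": 27.8,"dz": 0,"spin": 0},{"dx": 11.5,"dy": 27.8,"dz": 0,"spin": 0}]}}

```text
clock: 2.1
position: [0.5544, 0.0773, 0.2482]
orientation: [3.142, -0.001, -2.737]
force: [-0.5, -0.5, 0.2]
grip_width: 0.0878
finger_force: 0.0
```

Run:
```python
from workcell import ctrl,camera
from h import *
T=dict(np.load("pics/top0.npz"));S=dict(np.load("pics/scene0.npz"))
o1,d1=ray(T,(289.1,206.5));o2,d2=ray(S,(341,197.7))
k=np.linalg.lstsq(np.c_[d1,-d2],o2-o1,rcond=None)[0];print("tri",o1+d1*k[0],o2+d2*k[1])
print("can",onz(T,(200,226),.139),"tal",onz(T,(265,149),.105),onz(S,(334,262),.105))
s=ctrl.get_state();c=camera("wrist");print(s["clock"],s["position"],s["orientation"],s["joint_positions"],s["force"],c["hand_eye"],c["mtx"])
np.savez("pics/w0.npz",pos=s["position"],ori=s["orientation"],**c)
cv2.imwrite("pics/w0.png",c["frame"][:,:,::-1])
```

```text
tri [0.55463275 0.07759251 0.12835389] [0.55304982 0.08053763 0.12852886]
can [0.50526319 0.3077697  0.139     ] tal [0.71138165 0.14441262 0.105     ] [0.70322057 0.14614282 0.105     ]
2.1 [0.5543902  0.07730979 0.24817061] [ 3.14154424e+00 -9.71628970e-04 -2.73657232e+00] [ 4.88205610e-01  1.70728297e-01 -2.45447004e-01 -1.40949887e-04
 -1.15558528e+00 -1.65392471e+00] [-0.46247993 -0.48300709  0.17827768] [[ 4.25871197e-04 -9.63208971e-01 -2.68753225e-01  7.24653495e-02]
 [ 9.99999881e-01  4.73794829e-04 -1.13458299e-04 -6.18714041e-04]
 [ 2.36617940e-04 -2.68753145e-01  9.63209059e-01 -1.35775766e-01]
 [ 0.00000000e+00  0.00000000e+00  0.00000000e+00  1.00000000e+00]] [[339.94606529   0.         316.88070098]
 [  0.         339.94606529 197.94546213]
 [  0.           0.           1.        ]]
```

View pics/w0.png

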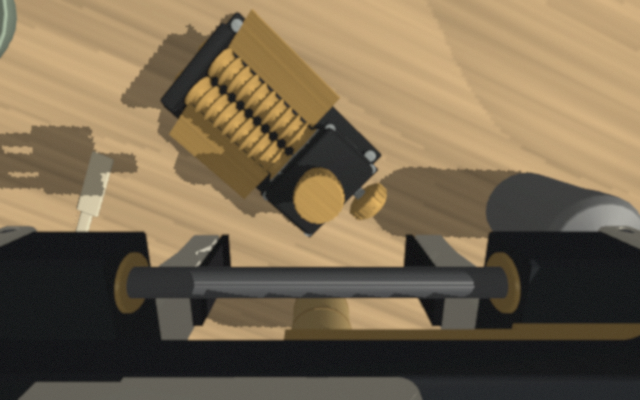

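The wrist view shows the cap head from above at about (319,196), radius about 25 px. The knob is at (368,201) and the fingers are clear on both sides.

```bash
cat >> h.py <<'E'
from scipy.spatial.transform import Rotation as Ro
def wonz(w,uv,z):
    R=Ro.from_euler("xyz",w["ori"]).as_matrix();H=w["hand_eye"]
    p=cv2.undistortPoints(np.array([[uv]],float),w["mtx"],None).ravel()
    o=w["pos"]+R@H[:3,3];d=R@H[:3,:3]@np.r_[p,1]
    return o+d*(z-o[2])/d[2]
E
python3 - <<'E'
from h import *
w=dict(np.load("pics/w0.npz"))
hsv=cv2.cvtColor(w["frame"],cv2.COLOR_RGB2HSV)
print(hsv[196,319],hsv[215,319],hsv[180,300],hsv[201,368])
for b in blob(w["frame"],(10,100,140),(30,255,255),(290,165,347,225)): print(b,wonz(w,b[1][0],.126))
for b in blob(w["frame"],(10,100,185),(30,255,255),(290,165,347,225)): print(b,wonz(w,b[1][0],.126))
a=cv2.resize(w["frame"][150:240,270:400],None,fx=6,fy=6,interpolation=cv2.INTER_CUBIC)
cv2.imwrite("pics/wc.png",a[:,:,::-1])
E
```

```text
[ 19 141 185] [ 19 141 190] [ 19 141  92] [ 19 141 147]
(array([ 295,  175,   50,   49, 1930]), (array([319.90281296, 198.64066315]), array(25.66996002))) [0.55366404 0.0788907  0.126     ]
(array([ 297,  178,   47,   46, 1494]), (array([320.52018929, 200.10688782]), array(24.08416367))) [0.55457494 0.07981499 0.126     ]
```

View pics/wc.png

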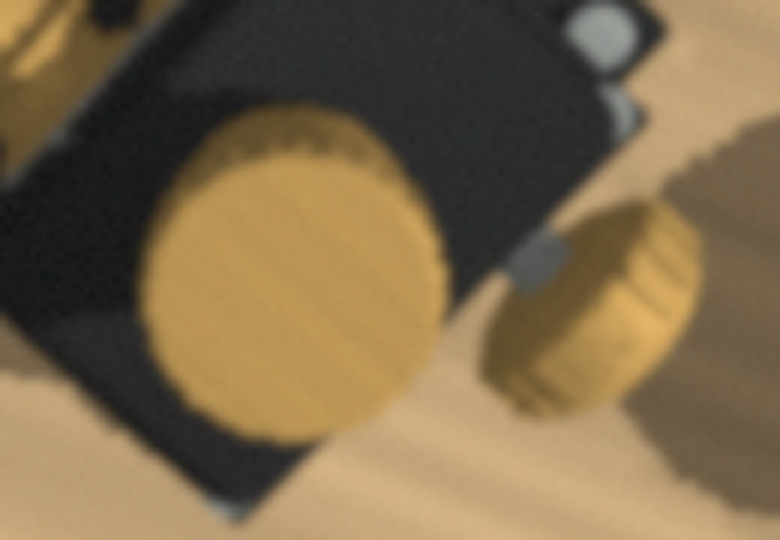

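>>> {"api": "drive_tool", "payload": {"steps": [{"dx": 0,"dy": 0.14,"dz": -2.5,"spin": 0},{"dx": 0,"dy": 0.14,"dz": -5,"spin": 0},{"dx": 0,"dy": 0.14,"dz": -7.5,"spin": 0},{"dx": 0,"dy": 0.14,"dz": -9.5,"spin": 0},{"dx": 0,"dy": 0.14,"dz": -11,"spin": 0},{"dx": 0,"dy": 0.14,"dz": -12.2,"spin": 0},{"dx": 0,"dy": 0.14,"dz": -13,"spin": 0},{"dx": 0,"dy": 0.14,"dz": -13,"spin": 0}]}}

```text
clock: 3.15
position: [0.5547, 0.0788, 0.1182]
orientation: [-3.142, -0.001, -2.737]
force: [-0.5, 0.0, 0.8]
grip_width: 0.0875
finger_force: 0.0
```

>>> {"api": "drive_tool", "payload": {"steps": [{"dx": 0,"dy": 0,"dz": 0,"spin": 0},{"dx": 0,"dy": 0,"dz": 0,"spin": 0},{"dx": 0,"dy": 0,"dz": 0,"spin": 0},{"dx": 0,"dy": 0,"dz": 0,"spin": 0},{"dx": 0,"dy": 0,"dz": 0,"spin": 0},{"dx": 0,"dy": 0,"dz": 0,"spin": 0},{"dx": 0,"dy": 0,"dz": 0,"spin": 0},{"dx": 0,"dy": 0,"dz": 0,"spin": 0}], "hand": 1, "squeeze": 8}}

```text
clock: 4.15
position: [0.5548, 0.079, 0.1186]
orientation: [-3.142, 0.0, -2.737]
force: [-0.8, -0.7, 0.5]
grip_width: 0.0396
finger_force: 8.0
```

>>> {"api": "drive_tool", "payload": {"steps": [{"dx": 0,"dy": 0,"dz": 0.01,"spin": 0.06},{"dx": 0,"dy": 0,"dz": 0.02,"spin": 0.12},{"dx": 0,"dy": 0,"dz": 0.03,"spin": 0.18},{"dx": 0,"dy": 0,"dz": 0.04,"spin": 0.24},{"dx": 0,"dy": 0,"dz": 0.05,"spin": 0.3},{"dx": 0,"dy": 0,"dz": 0.06,"spin": 0.36},{"dx": 0,"dy": 0,"dz": 0.07,"spin": 0.4},{"dx": 0,"dy": 0,"dz": 0.07,"spin": 0.4}]}}

```text
clock: 5.15
position: [0.5547, 0.0789, 0.1191]
orientation: [3.141, -0.0, -2.337]
force: [-0.2, 0.2, -0.9]
grip_width: 0.0397
finger_force: 8.0
```

Run:
```python
from workcell import ctrl
s=ctrl.get_state();print(s["position"],s["orientation"],s["force"],s["ft_torque"],s["grip_width"])
```

```text
[0.55467586 0.07890681 0.11906565] [ 3.14141730e+00 -3.07129591e-04 -2.33718795e+00] [-0.21417372  0.23571614 -0.85883681] [-0.01599878  0.03506129 -0.03769725] 0.03966826520115779
```

>>> {"api": "drive_tool", "payload": {"steps": [{"dx": 0,"dy": 0,"dz": 0.016,"spin": 0.09},{"dx": 0,"dy": 0,"dz": 0.032,"spin": 0.18},{"dx": 0,"dy": 0,"dz": 0.048,"spin": 0.27},{"dx": 0,"dy": 0,"dz": 0.064,"spin": 0.36},{"dx": 0,"dy": 0,"dz": 0.08,"spin": 0.45},{"dx": 0,"dy": 0,"dz": 0.096,"spin": 0.54},{"dx": 0,"dy": 0,"dz": 0.105,"spin": 0.6},{"dx": 0,"dy": 0,"dz": 0.105,"spin": 0.6}]}}

```text
clock: 6.15
position: [0.5548, 0.079, 0.1204]
orientation: [-3.142, -0.0, -1.738]
force: [0.1, 0.9, 0.5]
grip_width: 0.0397
finger_force: 8.0
```

>>> {"api": "drive_tool", "payload": {"steps": [{"dx": 0,"dy": 0,"dz": 0.016,"spin": 0.09},{"dx": 0,"dy": 0,"dz": 0.032,"spin": 0.18},{"dx": 0,"dy": 0,"dz": 0.048,"spin": 0.27},{"dx": 0,"dy": 0,"dz": 0.064,"spin": 0.36},{"dx": 0,"dy": 0,"dz": 0.08,"spin": 0.45},{"dx": 0,"dy": 0,"dz": 0.096,"spin": 0.54},{"dx": 0,"dy": 0,"dz": 0.105,"spin": 0.6},{"dx": 0,"dy": 0,"dz": 0.105,"spin": 0.6}]}}

```text
clock: 7.15
position: [0.555, 0.079, 0.1217]
orientation: [-3.141, -0.0, -1.139]
force: [-0.2, -0.6, 1.5]
grip_width: 0.0394
finger_force: 8.0
```

Run:
```python
from workcell import ctrl
s=ctrl.get_state();print(s["position"],s["orientation"],s["force"],s["ft_torque"],s["grip_width"],s["joint_positions"])
```

```text
[0.55503083 0.07900358 0.12165932] [-3.14108054e+00 -1.44238186e-04 -1.13871248e+00] [-0.24921518 -0.60107062  1.46209466] [-0.02285637  0.21855502  0.01138693] 0.03943534426709933 [ 4.90678613e-01  2.88719208e-01 -4.08951236e-01  2.27123711e-04
 -8.72623105e-01 -5.87406886e-02]
```

>>> {"api": "drive_tool", "payload": {"steps": [{"dx": 0,"dy": 0,"dz": 0.04,"spin": 0.09},{"dx": 0,"dy": 0,"dz": 0.065,"spin": 0.18},{"dx": 0,"dy": 0,"dz": 0.085,"spin": 0.27},{"dx": 0,"dy": 0,"dz": 0.105,"spin": 0.36},{"dx": 0,"dy": 0,"dz": 0.125,"spin": 0.45},{"dx": 0,"dy": 0,"dz": 0.145,"spin": 0.54},{"dx": 0,"dy": 0,"dz": 0.16,"spin": 0.6},{"dx": 0,"dy": 0,"dz": 0.16,"spin": 0.6}]}}

```text
clock: 8.15
position: [0.5549, 0.079, 0.1231]
orientation: [-3.141, -0.0, -0.539]
force: [0.4, 0.4, 1.5]
grip_width: 0.0392
finger_force: 8.0
```

>>> {"api": "drive_tool", "payload": {"steps": [{"dx": 0,"dy": 0,"dz": 0.03,"spin": 0.09},{"dx": 0,"dy": 0,"dz": 0.06,"spin": 0.18},{"dx": 0,"dy": 0,"dz": 0.09,"spin": 0.27},{"dx": 0,"dy": 0,"dz": 0.12,"spin": 0.36},{"dx": 0,"dy": 0,"dz": 0.15,"spin": 0.45},{"dx": 0,"dy": 0,"dz": 0.17,"spin": 0.54},{"dx": 0,"dy": 0,"dz": 0.19,"spin": 0.6},{"dx": 0,"dy": 0,"dz": 0.19,"spin": 0.6}]}}

```text
clock: 9.15
position: [0.5547, 0.0789, 0.1247]
orientation: [3.142, 0.0, 0.06]
force: [-0.8, -0.1, -1.1]
grip_width: 0.0395
finger_force: 8.0
```

Run:
```python
from workcell import ctrl,camera
import cv2,numpy as np
s=ctrl.get_state();print(s["position"],s["orientation"],s["force"],s["ft_torque"],s["grip_width"])
a=camera("scene")["frame"][150:250,280:400];b=camera("wrist")["frame"]
a=cv2.resize(a,None,fx=3.3,fy=3.3,interpolation=cv2.INTER_CUBIC)
b=cv2.resize(b[150:350,200:440],None,fx=1.65,fy=1.65,interpolation=cv2.INTER_CUBIC)
cv2.imwrite("pics/g1.png",np.hstack([a,b])[:,:,::-1])
```

```text
[0.55471852 0.07893353 0.12471542] [3.14156741e+00 2.24649766e-04 6.03296809e-02] [-0.75434724 -0.13223224 -1.05387877] [-0.09680366  0.0240435  -0.00477577] 0.03948988219862833
```

View pics/g1.png

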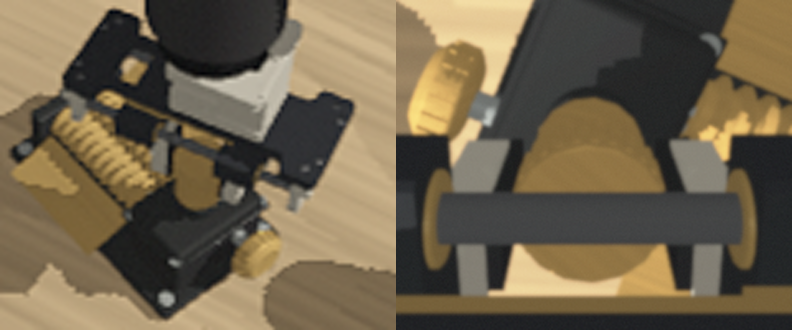

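The scene crop shows the gripper around the cap. In the wrist crop the cap is centred between the pads (around (590,185)) and upright. The pitch appears to be about 13.5 mm/turn.

>>> {"api": "drive_tool", "payload": {"steps": [{"dx": 0,"dy": 0,"dz": 0.022,"spin": 0.12},{"dx": 0,"dy": 0,"dz": 0.046,"spin": 0.24},{"dx": 0,"dy": 0,"dz": 0.072,"spin": 0.36},{"dx": 0,"dy": 0,"dz": 0.098,"spin": 0.48},{"dx": 0,"dy": 0,"dz": 0.124,"spin": 0.6},{"dx": 0,"dy": 0,"dz": 0.15,"spin": 0.72},{"dx": 0,"dy": 0,"dz": 0.18,"spin": 0.84},{"dx": 0,"dy": 0,"dz": 0.18,"spin": 0.84}]}}

```text
clock: 10.25
position: [0.5548, 0.079, 0.1267]
orientation: [-3.142, -0.0, 0.901]
force: [-0.0, 0.6, 0.5]
grip_width: 0.0394
finger_force: 8.0
```

>>> {"api": "drive_tool", "payload": {"steps": [{"dx": 0,"dy": 0,"dz": 0.025,"spin": 0.12},{"dx": 0,"dy": 0,"dz": 0.051,"spin": 0.24},{"dx": 0,"dy": 0,"dz": 0.077,"spin": 0.36},{"dx": 0,"dy": 0,"dz": 0.103,"spin": 0.48},{"dx": 0,"dy": 0,"dz": 0.129,"spin": 0.6},{"dx": 0,"dy": 0,"dz": 0.155,"spin": 0.72},{"dx": 0,"dy": 0,"dz": 0.18,"spin": 0.84},{"dx": 0,"dy": 0,"dz": 0.18,"spin": 0.84}]}}

```text
clock: 11.25
position: [0.5549, 0.079, 0.1286]
orientation: [3.141, -0.0, 1.739]
force: [-0.1, -0.3, 1.5]
grip_width: 0.0397
finger_force: 8.0
```

>>> {"api": "drive_tool", "payload": {"steps": [{"dx": 0,"dy": 0,"dz": 0,"spin": 0},{"dx": 0,"dy": 0,"dz": 0,"spin": 0},{"dx": 0,"dy": 0,"dz": 0,"spin": 0},{"dx": 0,"dy": 0,"dz": 0,"spin": 0},{"dx": 0,"dy": 0,"dz": 0,"spin": 0},{"dx": 0,"dy": 0,"dz": 0,"spin": 0},{"dx": 0,"dy": 0,"dz": 0,"spin": 0},{"dx": 0,"dy": 0,"dz": 0,"spin": 0}], "hand": -0.4}}

```text
clock: 12.25
position: [0.5548, 0.079, 0.1284]
orientation: [-3.142, 0.0, 1.743]
force: [0.1, 0.0, 0.5]
grip_width: 0.0616
finger_force: 0.0
```

Run:
```python
from workcell import ctrl,camera
import cv2,numpy as np
s=ctrl.get_state();print(s["position"],s["orientation"],s["force"],s["grip_width"],s["joint_positions"])
a=camera("scene")["frame"][150:250,280:400];b=camera("wrist")["frame"]
a=cv2.resize(a,None,fx=3.3,fy=3.3,interpolation=cv2.INTER_CUBIC)
b=cv2.resize(b[150:350,200:440],None,fx=1.65,fy=1.65,interpolation=cv2.INTER_CUBIC)
cv2.imwrite("pics/g2.png",np.hstack([a,b])[:,:,::-1])
```

```text
[0.5547993  0.07895668 0.12844763] [-3.14157078e+00  9.92429690e-06  1.74317081e+00] [0.11194996 0.01924173 0.54556786] 0.061622222909081724 [ 4.90691360e-01  2.80846860e-01 -4.01467123e-01  3.32591637e-06
 -8.88506220e-01  2.82327368e+00]
```

View pics/g2.png

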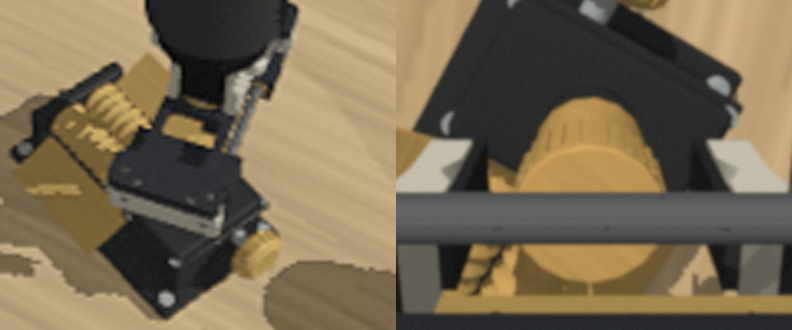

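The wrist crop shows the released cap upright around (592,200) at the same size as before, so it has not dropped. I can rewind.

>>> {"api": "drive_tool", "payload": {"steps": [{"dx": 0,"dy": 0,"dz": 0,"spin": -0.17},{"dx": 0,"dy": 0,"dz": 0,"spin": -0.34},{"dx": 0,"dy": 0,"dz": 0,"spin": -0.51},{"dx": 0,"dy": 0,"dz": 0,"spin": -0.68},{"dx": 0,"dy": 0,"dz": 0,"spin": -0.85},{"dx": 0,"dy": 0,"dz": 0,"spin": -1.02},{"dx": 0,"dy": 0,"dz": 0,"spin": -1.19},{"dx": 0,"dy": 0,"dz": 0,"spin": -1.36}]}}

```text
clock: 13.35
position: [0.5548, 0.079, 0.1285]
orientation: [-3.142, -0.0, 0.378]
force: [0.2, 0.1, -0.1]
grip_width: 0.0612
finger_force: 0.0
```

>>> {"api": "drive_tool", "payload": {"steps": [{"dx": 0,"dy": 0,"dz": 0,"spin": -0.17},{"dx": 0,"dy": 0,"dz": 0,"spin": -0.34},{"dx": 0,"dy": 0,"dz": 0,"spin": -0.51},{"dx": 0,"dy": 0,"dz": 0,"spin": -0.68},{"dx": 0,"dy": 0,"dz": 0,"spin": -0.85},{"dx": 0,"dy": 0,"dz": 0,"spin": -1.02},{"dx": 0,"dy": 0,"dz": 0,"spin": -1.19},{"dx": 0,"dy": 0,"dz": 0,"spin": -1.36}]}}

```text
clock: 14.35
position: [0.5548, 0.0789, 0.1285]
orientation: [-3.142, -0.0, -0.982]
force: [-0.2, -0.4, 1.0]
grip_width: 0.0615
finger_force: 0.0
```

>>> {"api": "drive_tool", "payload": {"steps": [{"dx": 0,"dy": 0,"dz": 0,"spin": -0.17},{"dx": 0,"dy": 0,"dz": 0,"spin": -0.34},{"dx": 0,"dy": 0,"dz": 0,"spin": -0.51},{"dx": 0,"dy": 0,"dz": 0,"spin": -0.68},{"dx": 0,"dy": 0,"dz": 0,"spin": -0.85},{"dx": 0,"dy": 0,"dz": 0,"spin": -1.02},{"dx": 0,"dy": 0,"dz": 0,"spin": -1.19},{"dx": 0,"dy": 0,"dz": 0,"spin": -1.36}]}}

```text
clock: 15.35
position: [0.5548, 0.079, 0.1285]
orientation: [-3.142, -0.0, -2.342]
force: [0.2, -0.2, 0.2]
grip_width: 0.0613
finger_force: 0.0
```

>>> {"api": "drive_tool", "payload": {"steps": [{"dx": 0,"dy": 0,"dz": 0,"spin": -0.17},{"dx": 0,"dy": 0,"dz": 0,"spin": -0.34},{"dx": 0,"dy": 0,"dz": 0,"spin": -0.51},{"dx": 0,"dy": 0,"dz": 0,"spin": -0.68},{"dx": 0,"dy": 0,"dz": 0,"spin": -0.85},{"dx": 0,"dy": 0,"dz": 0,"spin": -1.02},{"dx": 0,"dy": 0,"dz": 0,"spin": -1.19},{"dx": 0,"dy": 0,"dz": 0,"spin": -1.36}]}}

```text
clock: 16.35
position: [0.5548, 0.0789, 0.1285]
orientation: [-3.142, -0.0, 2.581]
force: [0.4, 0.6, 1.2]
grip_width: 0.0613
finger_force: 0.0
```

>>> {"api": "drive_tool", "payload": {"steps": [{"dx": 0,"dy": 0,"dz": 0,"spin": 0},{"dx": 0,"dy": 0,"dz": 0,"spin": 0},{"dx": 0,"dy": 0,"dz": 0,"spin": 0},{"dx": 0,"dy": 0,"dz": 0,"spin": 0},{"dx": 0,"dy": 0,"dz": 0,"spin": 0},{"dx": 0,"dy": 0,"dz": 0,"spin": 0},{"dx": 0,"dy": 0,"dz": 0,"spin": 0},{"dx": 0,"dy": 0,"dz": 0,"spin": 0}], "hand": 1, "squeeze": 8}}

```text
clock: 17.35
position: [0.5548, 0.079, 0.1284]
orientation: [-3.142, -0.0, 2.586]
force: [0.7, -0.6, 0.1]
grip_width: 0.0397
finger_force: 8.0
```

Run:
```python
from workcell import ctrl
s=ctrl.get_state();print(s["clock"],s["position"],s["orientation"],s["force"],s["ft_torque"],s["grip_width"],s["joint_positions"])
```

```text
17.35 [0.55480763 0.07895602 0.1284304 ] [-3.14154249e+00 -2.76506521e-05  2.58646797e+00] [ 0.65575114 -0.55047764  0.08407868] [ 0.00609775  0.01675985 -0.02814602] 0.03967797251534703 [ 4.90681876e-01  2.80895553e-01 -4.01443019e-01  1.56742884e-06
 -8.88515023e-01 -2.61660387e+00]
```

>>> {"api": "drive_tool", "payload": {"steps": [{"dx": 0,"dy": 0,"dz": 0.03,"spin": 0.12},{"dx": 0,"dy": 0,"dz": 0.057,"spin": 0.24},{"dx": 0,"dy": 0,"dz": 0.084,"spin": 0.36},{"dx": 0,"dy": 0,"dz": 0.11,"spin": 0.48},{"dx": 0,"dy": 0,"dz": 0.137,"spin": 0.6},{"dx": 0,"dy": 0,"dz": 0.164,"spin": 0.72},{"dx": 0,"dy": 0,"dz": 0.19,"spin": 0.84},{"dx": 0,"dy": 0,"dz": 0.19,"spin": 0.84}]}}

```text
clock: 18.35
position: [0.5549, 0.0789, 0.1304]
orientation: [-3.142, 0.0, -2.858]
force: [0.7, -0.8, 0.2]
grip_width: 0.0397
finger_force: 8.0
```

>>> {"api": "drive_tool", "payload": {"steps": [{"dx": 0,"dy": 0,"dz": 0.027,"spin": 0.12},{"dx": 0,"dy": 0,"dz": 0.054,"spin": 0.24},{"dx": 0,"dy": 0,"dz": 0.08,"spin": 0.36},{"dx": 0,"dy": 0,"dz": 0.107,"spin": 0.48},{"dx": 0,"dy": 0,"dz": 0.134,"spin": 0.6},{"dx": 0,"dy": 0,"dz": 0.16,"spin": 0.72},{"dx": 0,"dy": 0,"dz": 0.187,"spin": 0.84},{"dx": 0,"dy": 0,"dz": 0.187,"spin": 0.84}]}}

```text
clock: 19.35
position: [0.5549, 0.079, 0.1324]
orientation: [-3.141, 0.0, -2.02]
force: [-0.5, -0.1, 1.2]
grip_width: 0.0398
finger_force: 8.0
```

Run:
```python
from workcell import ctrl
s=ctrl.get_state();print(s["clock"],s["position"],s["orientation"],s["force"],s["ft_torque"],s["grip_width"],s["joint_positions"])
```

```text
19.35 [0.55492889 0.07896421 0.13237742] [-3.14134093e+00  1.66112588e-04 -2.01987866e+00] [-0.46435752 -0.1201504   1.24217524] [0.0142487  0.03401121 0.0619371 ] 0.03977049098129493 [ 4.90657409e-01  2.76421904e-01 -3.97091182e-01  1.34666105e-04
 -8.97000610e-01 -9.39823773e-01]
```

>>> {"api": "drive_tool", "payload": {"steps": [{"dx": 0,"dy": 0,"dz": 0.032,"spin": 0.12},{"dx": 0,"dy": 0,"dz": 0.06,"spin": 0.24},{"dx": 0,"dy": 0,"dz": 0.087,"spin": 0.36},{"dx": 0,"dy": 0,"dz": 0.115,"spin": 0.48},{"dx": 0,"dy": 0,"dz": 0.142,"spin": 0.6},{"dx": 0,"dy": 0,"dz": 0.169,"spin": 0.72},{"dx": 0,"dy": 0,"dz": 0.197,"spin": 0.84},{"dx": 0,"dy": 0,"dz": 0.197,"spin": 0.84}]}}

```text
clock: 20.35
position: [0.555, 0.079, 0.1344]
orientation: [-3.141, -0.0, -1.181]
force: [-0.5, -0.5, 1.3]
grip_width: 0.0395
finger_force: 8.0
```

>>> {"api": "drive_tool", "payload": {"steps": [{"dx": 0,"dy": 0,"dz": 0.027,"spin": 0.12},{"dx": 0,"dy": 0,"dz": 0.054,"spin": 0.24},{"dx": 0,"dy": 0,"dz": 0.08,"spin": 0.36},{"dx": 0,"dy": 0,"dz": 0.107,"spin": 0.48},{"dx": 0,"dy": 0,"dz": 0.134,"spin": 0.6},{"dx": 0,"dy": 0,"dz": 0.16,"spin": 0.72},{"dx": 0,"dy": 0,"dz": 0.187,"spin": 0.84},{"dx": 0,"dy": 0,"dz": 0.187,"spin": 0.84}]}}

```text
clock: 21.35
position: [0.5551, 0.079, 0.1363]
orientation: [-3.141, -0.0, -0.342]
force: [0.2, -0.0, 2.3]
grip_width: 0.0394
finger_force: 8.0
```

Run:
```python
from workcell import ctrl
s=ctrl.get_state();print(s["clock"],s["position"],s["orientation"],s["force"],s["ft_torque"],s["grip_width"],s["joint_positions"])
```

```text
21.35 [0.55505134 0.07903155 0.13631937] [-3.14129785e+00 -4.77305636e-04 -3.41765865e-01] [ 0.22848384 -0.03487017  2.33704769] [-0.06393668  0.15264882  0.00076363] 0.03944660533310157 [ 4.90693994e-01  2.72077840e-01 -3.92567589e-01  1.96480741e-04
 -9.05611621e-01  7.38215312e-01]
```

>>> {"api": "drive_tool", "payload": {"steps": [{"dx": 0,"dy": 0,"dz": 0.05,"spin": 0.1},{"dx": 0,"dy": 0,"dz": 0.08,"spin": 0.2},{"dx": 0,"dy": 0,"dz": 0.105,"spin": 0.3},{"dx": 0,"dy": 0,"dz": 0.13,"spin": 0.4},{"dx": 0,"dy": 0,"dz": 0.155,"spin": 0.5},{"dx": 0,"dy": 0,"dz": 0.18,"spin": 0.6},{"dx": 0,"dy": 0,"dz": 0.205,"spin": 0.7},{"dx": 0,"dy": 0,"dz": 0.205,"spin": 0.7}]}}

```text
clock: 22.35
position: [0.5548, 0.079, 0.1381]
orientation: [-3.142, 0.0, 0.358]
force: [0.3, 0.6, 0.4]
grip_width: 0.0399
finger_force: 8.0
```

Run:
```python
from workcell import ctrl
s=ctrl.get_state();print(s["clock"],s["position"],s["orientation"],s["force"],s["ft_torque"],s["grip_width"],s["joint_positions"])
```

```text
22.35 [0.55477558 0.07898733 0.13806225] [-3.14152383e+00  6.50926196e-05  3.57751298e-01] [0.34264742 0.5969935  0.35403188] [-0.1198703   0.02776111 -0.00744655] 0.039937912764962336 [ 4.90710222e-01  2.70071012e-01 -3.90568652e-01 -9.73171159e-05
 -9.10212059e-01  1.43789711e+00]
```

>>> {"api": "drive_tool", "payload": {"steps": [{"dx": 0,"dy": 0,"dz": 0.025,"spin": 0.1},{"dx": 0,"dy": 0,"dz": 0.05,"spin": 0.2},{"dx": 0,"dy": 0,"dz": 0.075,"spin": 0.3},{"dx": 0,"dy": 0,"dz": 0.1,"spin": 0.4},{"dx": 0,"dy": 0,"dz": 0.125,"spin": 0.5},{"dx": 0,"dy": 0,"dz": 0.15,"spin": 0.6},{"dx": 0,"dy": 0,"dz": 0.17,"spin": 0.7},{"dx": 0,"dy": 0,"dz": 0.17,"spin": 0.7}]}}

```text
clock: 23.35
position: [0.5547, 0.079, 0.1397]
orientation: [-3.141, 0.0, 1.058]
force: [-0.2, 0.7, 1.3]
grip_width: 0.0396
finger_force: 8.0
```

Run:
```python
from workcell import ctrl
s=ctrl.get_state();print(s["clock"],s["position"],s["orientation"],s["force"],s["ft_torque"],s["grip_width"],s["joint_positions"])
```

```text
23.35 [0.55472795 0.07897948 0.13973935] [-3.14146073e+00  6.83627990e-05  1.05795203e+00] [-0.21173405  0.74811757  1.3432468 ] [-0.09719989  0.0560838   0.01694284] 0.03958718918516931 [ 4.90741272e-01  2.68189748e-01 -3.88697186e-01 -9.41130140e-05
 -9.14037933e-01  2.13806454e+00]
```

>>> {"api": "drive_tool", "payload": {"steps": [{"dx": 0,"dy": 0,"dz": 0.035,"spin": 0.1},{"dx": 0,"dy": 0,"dz": 0.06,"spin": 0.2},{"dx": 0,"dy": 0,"dz": 0.085,"spin": 0.3},{"dx": 0,"dy": 0,"dz": 0.11,"spin": 0.4},{"dx": 0,"dy": 0,"dz": 0.135,"spin": 0.5},{"dx": 0,"dy": 0,"dz": 0.16,"spin": 0.6},{"dx": 0,"dy": 0,"dz": 0.175,"spin": 0.65},{"dx": 0,"dy": 0,"dz": 0.175,"spin": 0.65}]}}

```text
clock: 24.35
position: [0.5544, 0.0789, 0.1411]
orientation: [-3.141, 0.0, 1.708]
force: [0.0, -0.2, -1.8]
grip_width: 0.0394
finger_force: 8.0
```

Run:
```python
from workcell import ctrl,camera
import cv2,numpy as np
s=ctrl.get_state();print(s["clock"],s["position"],s["orientation"],s["force"],s["ft_torque"],s["grip_width"],s["joint_positions"])
a=camera("scene")["frame"][150:250,280:400];b=camera("wrist")["frame"]
a=cv2.resize(a,None,fx=3.3,fy=3.3,interpolation=cv2.INTER_CUBIC)
b=cv2.resize(b[150:350,200:440],None,fx=1.65,fy=1.65,interpolation=cv2.INTER_CUBIC)
cv2.imwrite("pics/g3.png",np.hstack([a,b])[:,:,::-1])
```

```text
24.35 [0.55438307 0.07887618 0.14109523] [-3.14058391e+00  5.15815666e-05  1.70812799e+00] [ 0.04423773 -0.17068586 -1.76666616] [-0.11013232  0.03036532  0.02999679] 0.03943188481220165 [ 4.90723938e-01  2.66631942e-01 -3.87122477e-01 -3.78546102e-04
 -9.18006200e-01  2.78843043e+00]
```

View pics/g3.png

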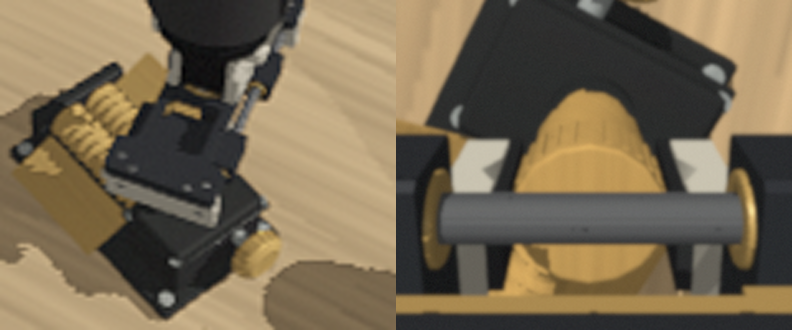

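The cap is still upright and centred in the pads at around (592,190). Fz is -1.8 N, about the cap's weight, so it may be free. I'll test with a small lift.

>>> {"api": "drive_tool", "payload": {"steps": [{"dx": 0,"dy": 0,"dz": 0.02,"spin": 0},{"dx": 0,"dy": 0,"dz": 0.04,"spin": 0},{"dx": 0,"dy": 0,"dz": 0.06,"spin": 0},{"dx": 0,"dy": 0,"dz": 0.08,"spin": 0},{"dx": 0,"dy": 0,"dz": 0.08,"spin": 0},{"dx": 0,"dy": 0,"dz": 0.08,"spin": 0},{"dx": 0,"dy": 0,"dz": 0.08,"spin": 0},{"dx": 0,"dy": 0,"dz": 0.08,"spin": 0}]}}

```text
clock: 25.45
position: [0.5548, 0.079, 0.1424]
orientation: [3.142, 0.0, 1.713]
force: [-0.6, 0.1, -1.9]
grip_width: 0.0399
finger_force: 8.0
```

Run:
```python
from workcell import ctrl
s=ctrl.get_state();print(s["clock"],s["position"],s["orientation"],s["force"],s["ft_torque"],s["grip_width"])
```

```text
25.45 [0.55483021 0.07896345 0.14238706] [3.14155714e+00 2.14995933e-05 1.71324156e+00] [-0.58801639  0.07483225 -1.90927935] [-0.12367683 -0.04224879 -0.04162501] 0.039893911649401426
```

>>> {"api": "drive_tool", "payload": {"steps": [{"dx": 0,"dy": 0,"dz": 0.02,"spin": 0},{"dx": 0,"dy": 0,"dz": 0.04,"spin": 0},{"dx": 0,"dy": 0,"dz": 0.06,"spin": 0},{"dx": 0,"dy": 0,"dz": 0.08,"spin": 0},{"dx": 0,"dy": 0,"dz": 0.1,"spin": 0},{"dx": 0,"dy": 0,"dz": 0.12,"spin": 0},{"dx": 0,"dy": 0,"dz": 0.14,"spin": 0},{"dx": 0,"dy": 0,"dz": 0.14,"spin": 0}]}}

```text
clock: 26.45
position: [0.5548, 0.079, 0.1438]
orientation: [3.142, -0.0, 1.713]
force: [0.3, -0.1, -1.9]
grip_width: 0.0394
finger_force: 8.0
```

Run:
```python
from workcell import ctrl
s=ctrl.get_state();print(s["clock"],s["position"],s["orientation"],s["force"],s["ft_torque"],s["grip_width"])
```

```text
26.45 [0.55481248 0.07896683 0.14377174] [ 3.14158238e+00 -7.40791428e-06  1.71324095e+00] [ 0.30927238 -0.06012219 -1.85902373] [-0.17975375 -0.04091066 -0.0095974 ] 0.03941153934548894
```

>>> {"api": "drive_tool", "payload": {"steps": [{"dx": 0,"dy": 0,"dz": 0.1,"spin": 0},{"dx": 0,"dy": 0,"dz": 0.3,"spin": 0},{"dx": 0,"dy": 0,"dz": 0.8,"spin": 0},{"dx": 0,"dy": 0,"dz": 1.6,"spin": 0},{"dx": 0,"dy": 0,"dz": 2.8,"spin": 0},{"dx": 0,"dy": 0,"dz": 4,"spin": 0},{"dx": 0,"dy": 0,"dz": 5,"spin": 0},{"dx": 0,"dy": 0,"dz": 5.6,"spin": 0}], "squeeze": 15}}

```text
clock: 27.45
position: [0.555, 0.0791, 0.2007]
orientation: [3.141, -0.0, 1.713]
force: [0.3, -0.1, -2.4]
grip_width: 0.0392
finger_force: 15.0
```

Run:
```python
from workcell import ctrl,camera
import cv2,numpy as np
s=ctrl.get_state();print(s["clock"],s["position"],s["force"],s["grip_width"])
a=camera("scene")["frame"][130:250,280:400];b=camera("wrist")["frame"]
a=cv2.resize(a,None,fx=3,fy=3,interpolation=cv2.INTER_CUBIC)
b=cv2.resize(b[150:350,200:440],None,fx=1.8,fy=1.8,interpolation=cv2.INTER_CUBIC)
cv2.imwrite("pics/g4.png",np.hstack([a,b])[:,:,::-1])
```

```text
27.45 [0.55500785 0.07905025 0.20074948] [ 0.34565717 -0.06621469 -2.36935056] 0.03923112734012888
```

View pics/g4.png

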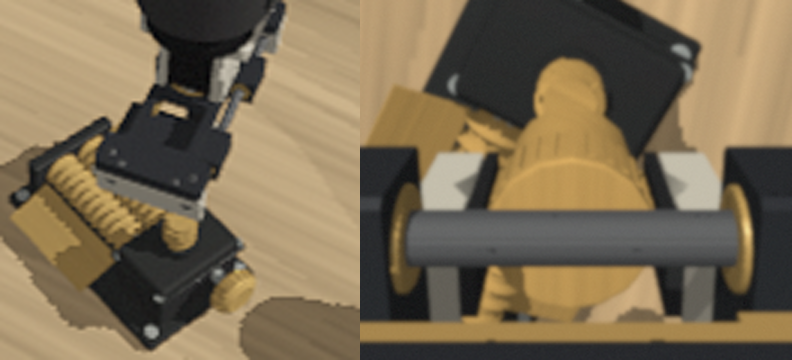

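The bare threaded neck is visible (scene crop (180,235), wrist crop (570,90)) and the cap is upright in the grip. Next is the move to the bowl.

>>> {"api": "drive_tool", "payload": {"steps": [{"dx": 0,"dy": -0.4,"dz": 0,"spin": -0.05},{"dx": -0.1,"dy": -1.4,"dz": 0,"spin": -0.15},{"dx": -0.2,"dy": -3.2,"dz": 0,"spin": -0.27},{"dx": -0.3,"dy": -5.6,"dz": 0,"spin": -0.39},{"dx": -0.4,"dy": -8.4,"dz": 0,"spin": -0.51},{"dx": -0.5,"dy": -11.4,"dz": 0,"spin": -0.63},{"dx": -0.6,"dy": -14.4,"dz": 0,"spin": -0.75},{"dx": -0.7,"dy": -17.4,"dz": 0,"spin": -0.87}]}}

```text
clock: 28.55
position: [0.5475, -0.096, 0.1993]
orientation: [-3.141, 0.001, 0.839]
force: [0.9, 0.0, -1.5]
grip_width: 0.0396
finger_force: 15.0
```

>>> {"api": "drive_tool", "payload": {"steps": [{"dx": -0.1,"dy": -3,"dz": 0,"spin": -0.12},{"dx": -0.2,"dy": -6,"dz": 0,"spin": -0.24},{"dx": -0.3,"dy": -9,"dz": 0,"spin": -0.36},{"dx": -0.4,"dy": -12,"dz": 0,"spin": -0.48},{"dx": -0.5,"dy": -15,"dz": 0,"spin": -0.58},{"dx": -0.6,"dy": -18,"dz": 0,"spin": -0.65},{"dx": -0.7,"dy": -20.5,"dz": 0,"spin": -0.7},{"dx": -0.8,"dy": -22.2,"dz": 0,"spin": -0.7}]}}

```text
clock: 29.55
position: [0.5394, -0.318, 0.1991]
orientation: [-3.141, 0.001, 0.143]
force: [-0.1, 0.5, -1.7]
grip_width: 0.0398
finger_force: 15.0
```

>>> {"api": "drive_tool", "payload": {"steps": [{"dx": 0,"dy": 0,"dz": -1,"spin": 0},{"dx": 0,"dy": 0,"dz": -3,"spin": 0},{"dx": 0,"dy": 0,"dz": -5,"spin": 0},{"dx": 0,"dy": 0,"dz": -7,"spin": 0},{"dx": 0,"dy": 0,"dz": -9,"spin": 0},{"dx": 0,"dy": 0,"dz": -10.2,"spin": 0},{"dx": 0,"dy": 0,"dz": -11,"spin": 0},{"dx": 0,"dy": 0,"dz": -11,"spin": 0}]}}

```text
clock: 30.55
position: [0.5397, -0.3168, 0.0894]
orientation: [-3.141, 0.001, 0.144]
force: [-0.0, 1.0, -1.2]
grip_width: 0.0392
finger_force: 15.0
```

Run:
```python
from workcell import ctrl,camera
import cv2,numpy as np
s=ctrl.get_state();print(s["clock"],s["position"],s["force"],s["grip_width"],s["joint_positions"][5])
a=camera("scene")["frame"][100:220,160:290];t=camera("top")["frame"][160:260,380:490]
a=cv2.resize(a,(390,360),interpolation=cv2.INTER_CUBIC)
t=cv2.resize(t,(396,360),interpolation=cv2.INTER_CUBIC)
cv2.imwrite("pics/g5.png",np.hstack([a,t])[:,:,::-1])
```

```text
30.55 [ 0.53969273 -0.31681156  0.08939302] [-0.03684775  0.95175283 -1.24004424] 0.03924353400093077 1.9337303002820956
```

View pics/g5.png

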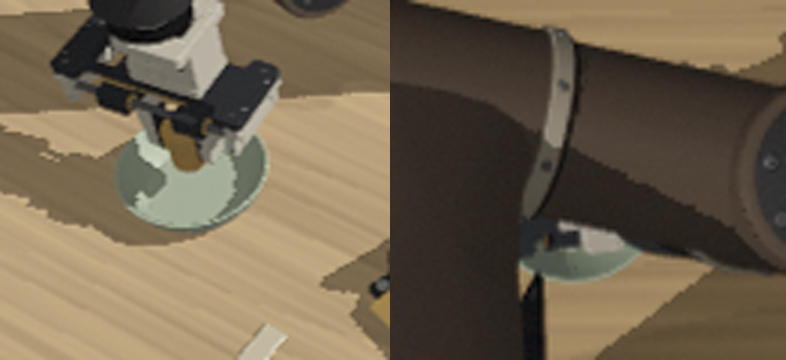

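The cap hangs over the bowl floor, near its centre (scene crop (188,155); bowl about (192,180)). I'm lowering it.

>>> {"api": "drive_tool", "payload": {"steps": [{"dx": 0,"dy": -0.1,"dz": -1,"spin": 0},{"dx": 0,"dy": -0.1,"dz": -2,"spin": 0},{"dx": 0,"dy": -0.1,"dz": -2.7,"spin": 0},{"dx": 0,"dy": -0.1,"dz": -3.2,"spin": 0},{"dx": 0,"dy": -0.1,"dz": -3.5,"spin": 0},{"dx": 0,"dy": -0.1,"dz": -3.7,"spin": 0},{"dx": 0,"dy": -0.1,"dz": -3.8,"spin": 0},{"dx": 0,"dy": -0.1,"dz": -3.8,"spin": 0}], "squeeze": 8}}

```text
clock: 31.65
position: [0.5399, -0.318, 0.0519]
orientation: [3.142, -0.0, 0.143]
force: [0.2, 0.2, -2.0]
grip_width: 0.0397
finger_force: 8.0
```

>>> {"api": "drive_tool", "payload": {"steps": [{"dx": 0,"dy": 0,"dz": -0.05,"spin": 0},{"dx": 0,"dy": 0,"dz": -0.1,"spin": 0},{"dx": 0,"dy": 0,"dz": -0.15,"spin": 0},{"dx": 0,"dy": 0,"dz": -0.2,"spin": 0},{"dx": 0,"dy": 0,"dz": -0.25,"spin": 0},{"dx": 0,"dy": 0,"dz": -0.3,"spin": 0},{"dx": 0,"dy": 0,"dz": -0.35,"spin": 0},{"dx": 0,"dy": 0,"dz": -0.35,"spin": 0}]}}

```text
clock: 32.65
position: [0.5398, -0.318, 0.0482]
orientation: [-3.142, 0.0, 0.143]
force: [0.8, 0.3, -1.7]
grip_width: 0.04
finger_force: 8.0
```

>>> {"api": "drive_tool", "payload": {"steps": [{"dx": 0,"dy": 0,"dz": -0.03,"spin": 0},{"dx": 0,"dy": 0,"dz": -0.06,"spin": 0},{"dx": 0,"dy": 0,"dz": -0.09,"spin": 0},{"dx": 0,"dy": 0,"dz": -0.12,"spin": 0},{"dx": 0,"dy": 0,"dz": -0.15,"spin": 0},{"dx": 0,"dy": 0,"dz": -0.15,"spin": 0},{"dx": 0,"dy": 0,"dz": -0.15,"spin": 0},{"dx": 0,"dy": 0,"dz": -0.15,"spin": 0}]}}

```text
clock: 33.65
position: [0.5398, -0.318, 0.0468]
orientation: [-3.142, -0.0, 0.143]
force: [-0.5, 0.7, -2.0]
grip_width: 0.0395
finger_force: 8.0
```

>>> {"api": "drive_tool", "payload": {"steps": [{"dx": 0,"dy": 0,"dz": -0.03,"spin": 0},{"dx": 0,"dy": 0,"dz": -0.06,"spin": 0},{"dx": 0,"dy": 0,"dz": -0.09,"spin": 0},{"dx": 0,"dy": 0,"dz": -0.12,"spin": 0},{"dx": 0,"dy": 0,"dz": -0.12,"spin": 0},{"dx": 0,"dy": 0,"dz": -0.12,"spin": 0},{"dx": 0,"dy": 0,"dz": -0.12,"spin": 0},{"dx": 0,"dy": 0,"dz": -0.12,"spin": 0}]}}

```text
clock: 34.65
position: [0.5398, -0.318, 0.0456]
orientation: [3.142, -0.0, 0.143]
force: [-0.3, 0.4, -1.0]
grip_width: 0.0397
finger_force: 8.0
```

>>> {"api": "drive_tool", "payload": {"steps": [{"dx": 0,"dy": 0,"dz": -0.02,"spin": 0},{"dx": 0,"dy": 0,"dz": -0.04,"spin": 0},{"dx": 0,"dy": 0,"dz": -0.06,"spin": 0},{"dx": 0,"dy": 0,"dz": -0.08,"spin": 0},{"dx": 0,"dy": 0,"dz": -0.08,"spin": 0},{"dx": 0,"dy": 0,"dz": -0.08,"spin": 0},{"dx": 0,"dy": 0,"dz": -0.08,"spin": 0},{"dx": 0,"dy": 0,"dz": -0.08,"spin": 0}]}}

```text
clock: 35.65
position: [0.5399, -0.3181, 0.0454]
orientation: [3.141, -0.0, 0.143]
force: [-2.2, 1.7, 6.0]
grip_width: 0.0402
finger_force: 8.0
```

Contact at z = 0.0454, as predicted. I'll ease off and release.

>>> {"api": "drive_tool", "payload": {"steps": [{"dx": 0,"dy": 0,"dz": 0.03,"spin": 0},{"dx": 0,"dy": 0,"dz": 0.06,"spin": 0},{"dx": 0,"dy": 0,"dz": 0.06,"spin": 0},{"dx": 0,"dy": 0,"dz": 0.06,"spin": 0},{"dx": 0,"dy": 0,"dz": 0.06,"spin": 0},{"dx": 0,"dy": 0,"dz": 0.06,"spin": 0},{"dx": 0,"dy": 0,"dz": 0.06,"spin": 0},{"dx": 0,"dy": 0,"dz": 0.06,"spin": 0}]}}

```text
clock: 36.65
position: [0.5399, -0.3181, 0.0454]
orientation: [3.142, -0.0, 0.143]
force: [-1.4, -0.0, 3.4]
grip_width: 0.0396
finger_force: 8.0
```

>>> {"api": "drive_tool", "payload": {"steps": [{"dx": 0,"dy": 0,"dz": 0,"spin": 0},{"dx": 0,"dy": 0,"dz": 0,"spin": 0},{"dx": 0,"dy": 0,"dz": 0,"spin": 0},{"dx": 0,"dy": 0,"dz": 0,"spin": 0},{"dx": 0,"dy": 0,"dz": 0,"spin": 0},{"dx": 0,"dy": 0,"dz": 0,"spin": 0},{"dx": 0,"dy": 0,"dz": 0,"spin": 0},{"dx": 0,"dy": 0,"dz": 0,"spin": 0}], "hand": -0.3}}

```text
clock: 37.65
position: [0.5398, -0.318, 0.0454]
orientation: [3.142, -0.0, 0.143]
force: [0.5, -0.6, -1.0]
grip_width: 0.0569
finger_force: 0.0
```

>>> {"api": "drive_tool", "payload": {"steps": [{"dx": 0,"dy": 0,"dz": 0.3,"spin": 0},{"dx": 0,"dy": 0,"dz": 1,"spin": 0},{"dx": 0,"dy": 0,"dz": 2.5,"spin": 0},{"dx": 0,"dy": 0,"dz": 4.5,"spin": 0},{"dx": 0,"dy": 0,"dz": 7,"spin": 0},{"dx": 0,"dy": 0,"dz": 10,"spin": 0},{"dx": 0,"dy": 0,"dz": 13,"spin": 0},{"dx": 0,"dy": 0,"dz": 15,"spin": 0}]}}

```text
clock: 38.65
position: [0.5403, -0.3183, 0.1985]
orientation: [3.14, -0.003, 0.143]
force: [0.1, 0.2, -0.1]
grip_width: 0.0572
finger_force: 0.0
```

>>> {"api": "drive_tool", "payload": {"steps": [{"dx": 0,"dy": -1,"dz": 0,"spin": 0},{"dx": 0,"dy": -4,"dz": 0,"spin": 0},{"dx": -1,"dy": -8,"dz": 0,"spin": 0},{"dx": -3,"dy": -12,"dz": 0,"spin": 0},{"dx": -5,"dy": -16,"dz": 0,"spin": 0},{"dx": -7,"dy": -20,"dz": 0,"spin": 0},{"dx": -7,"dy": -20,"dz": 0,"spin": 0},{"dx": -7,"dy": -20,"dz": 0,"spin": 0}]}}

```text
clock: 39.65
position: [0.4692, -0.5182, 0.1947]
orientation: [-3.141, 0.001, 0.142]
force: [-0.3, 0.1, -0.3]
grip_width: 0.0572
finger_force: 0.0
```

Run:
```python
from workcell import ctrl,camera
from h import *
s=ctrl.get_state();print(s["clock"],s["position"],s["force"],s["grip_width"])
S=camera("scene");T=camera("top")
for b in blob(S["frame"],(40,15,60),(100,120,255),(185,125,260,190)): print("bowl",b)
for b in blob(T["frame"],(40,15,60),(100,120,255),(395,175,470,250)): print("bowl",b)
a=S["frame"][110:270,180:380];t=T["frame"][110:260,180:480]
o=np.zeros((600,600,3),np.uint8);o[:300]=cv2.resize(t,(600,300));o[300:,:375]=cv2.resize(a,(375,300))
cv2.imwrite("pics/g6.png",o[:,:,::-1])
```

```text
39.65 [ 0.46918843 -0.51823628  0.19469886] [-0.27710695  0.0536536  -0.33628478] 0.057157879073020855
bowl (array([ 198,  138,   51,   39, 1261]), (array([223., 156.]), array(25.31807709)))
bowl (array([ 404,  186,   53,   52, 1865]), (array([430.13882446, 211.6557579 ]), array(26.14715004)))
```

View pics/g6.png

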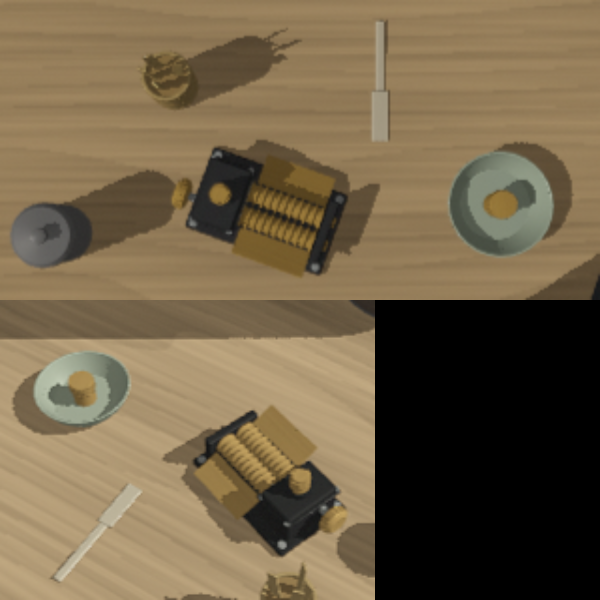

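The cap stands crown up in the bowl (top crop (501,204), scene crop (82,388)). The bowl has not moved and the neck is bare.

```bash
python3 -c "
from workcell import ctrl
print(ctrl.sign_off())"
```

```text
the job is handed in; nothing more can be done
None
```

The filler cap is unscrewed and standing crown up in the celadon bowl, the bowl and everything else are where they stood, and the job is handed in at about 40 s; no force reading (one per 1 s move) passed about 6.5 N.

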